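# Close the hinged handle mould and hold its cap pressed down on the dowels

## Task

Get the wooden handle mould ready for clamping: swing its hinged half fully shut against the fixed half, then pick up the loose wooden cap by its rib and fit it down over the two dowels (one on each half) until it lies flat on both. Finish while pressing the cap down firmly, with about 15 N, and keep pressing: do not let go of it. Leave the other things on the bench where they are.

Things in the scene. Friction and masses are not known exactly. Their poses are not given: they have to be found in the camera images.
- mould: Wooden mould screwed to the bench. Origin on the bench under the seat; x runs along the blocks to the hinge, z up. Base board x -100..100, y -120..60 mm, 12 mm thick. On it the fixed block x -65..65, y 0..35, top at z=62 mm; the hinged block, of the same size, covers y -35..0 when shut. Parting face: the plane y=0, with a 28 mm upright well in the middle. Upright hinge pin at x=80, y=0.
- leaf (a joint): Hinged block's angle about the upright pin, rad: 0 = shut (hard stop); grows to 1.25 as its free end swings to the mould's -y. Stiff (0.12 N m): it stays where left; 1 to 2 N near the free end moves it. In its own frame (origin on the pin, parallel to the mould's when shut) the block spans x -145..-15 mm, y -35 (outer face, to push on) to 0, z from just above the board to 62 mm above the bench.
- hinge (a point): Point on the hinge pin's axis, at the height of the blocks' top (62 mm)
- seat (a point): Point on the parting face in the middle of the shut mould's top, 62 mm above the bench: the cap's origin belongs here, its long axis along the mould's x (either way round: the cap is the same after a half turn)
- fixed_dowel (a point): Tip of the fixed block's upright dowel, at mould (45, 20), 82 mm above the bench. Both dowels: wood, 12 mm thick, 20 mm high above the block's top, straight for 12 mm, then tapering to 5.6 mm at the tip
- leaf_dowel (a point): Tip of the hinged block's upright dowel, at mould (-45, -20) mm when shut, 82 mm above the bench
- cap: Loose wooden cap, lying flat on the bench, about 0.22 kg (0.17 to 0.29). Plate 130 (x) x 70 (y) x 16 mm (z) with two 14 mm through holes at (-45, -20) and (45, 20) mm, and on top in the middle a rib to hold it by: 60 mm long in x, 20 mm wide in y, 36 mm high (z=16 to 52 mm). Origin: centre of the underside; z up.
- glue: Bystander: white glue bottle, 56 mm across, 170 mm high; not to be disturbed. Origin: centre of its underside or middle, on the bench
- mallet: Bystander: hammer lying on the bench; not to be disturbed. Origin: centre of its underside or middle, on the bench
- tin: Bystander: round aluminium tin, 58 mm across, 44 mm high; not to be disturbed. Origin: centre of its underside or middle, on the bench
- offcut: Bystander: pale wooden offcut block 75 x 40 x 30 mm; not to be disturbed. Origin: centre of its underside or middle, on the bench
- driver: Bystander: screwdriver lying on the bench; not to be disturbed. Origin: centre of its underside or middle, on the bench
- spanner: Bystander: spanner lying on the bench; not to be disturbed. Origin: centre of its underside or middle, on the bench
- collar: Bystander: steel collar, 60 mm across, 22 mm high; not to be disturbed. Origin: centre of its underside or middle, on the bench
Mind the look-alikes: they are no part of the job. What is meant by the cap is not black, and is the smaller of those in its own colour.

How it is judged:
By the outcome, as a careful person would: the job done as asked, in the order asked, and still so for the second after the job is handed in, while the arm keeps its last pose, push and grip.
It also fails if it takes over 64 s, if anything falls off the work surface, if the arm or the gripper's body presses on something with over 40 N, if the wrist force passes 120 N, or if a joint passes its speed limit or range.

## Robot

A 6-joint arm with a two-finger parallel gripper is mounted at the origin on the work surface. World frame = base frame: x ahead of the robot, y to its left, z up, the work surface at z = 0. Lengths are in m, angles in degrees, forces in N, time in s.
With the tool pointing down it reaches from about 0.375 to 0.9 m from the base axis. Payload 3.1 kg.
Tool frame: the origin (TCP) lies midway between the tips of the shut fingers; the grasp point (between the pads) lies 19 mm behind it; z points along the fingers, y is the line along which they close (so a half turn about z gives the same grasp; the last joint's range is limited). The gripper opens to 87 mm and grips with 3 to 60 N. Pads are 19 mm wide; open, the fingers measure 117 mm over their backs; the gripper's body (75 mm by 190 mm) begins 51 mm behind the grasp point.
Start: joints at [-74.8, 30.224, 82.088, -0, 67.689, -10.227], TCP at [0.268, -0.564, 0.223] pointing down, gripper open.
Joint ranges: [-176.69, 176.69], [-43.24, 126.21], [12.49, 139.97], [-82, 262], [0, 151.66], [-163.58, 163.58]. Speed limits (degrees/s): [159.86, 159.86, 180, 180, 180, 180].

## Interface

Orientations are given as a 3x3 rotation matrix whose columns are the frame's x, y, z axes.
In Python, from rig import read_state, optics, bot gives the robot as it stands. The module is installed in compiled form; this text tells all that it offers.
- The arm moves only by the tool send_rows, never from a script. Its argument "commands" is a list of rows, each a list of 7 numbers: the turn, a rotation vector about the tool's x, y, z in units of 5 degrees (1.0 is 5 degrees), then the shift along the tool's x, y, z in units of 30 mm (1.0 is 30 mm), then the opening, from 0 (shut) to 1 (fully open). In form: [[rx, ry, rz, tx, ty, tz, gripper], ...]. A call has 1 to 20 rows; each row is the pose to reach, as a shift and turn from the pose commanded when the call began, along the tool's axes at that moment; what a row does not reach only later rows make up. A row lasts 1/12 s, in which the tool goes at most 41.7 mm and 7.16 degrees, less where a joint would pass 70% of its speed; a pose out of reach is approached as far as the arm can. A call with a gripper value outside its range is refused whole. The fingers move at their own pace and stop on an object; the grip force is fixed at half the most. Time passes only in rows, so rows that repeat a pose let the fingers close. It gives the time, the measured TCP pose, the force, the opening and the grip force at its end, in the units of the state.
- read_state(): the state, without advancing time (a new reading comes with each control period).
- optics.capture(name): name is "scene" or "top" or "wrist"; returns a dict with "image" (400x640x3 uint8, blue, green, red), "intrinsics" (3x3 intrinsics, pixels), "extrinsics" (4x4, takes a point from world to camera coordinates); the wrist camera has in their place "T_tool_cam" (4x4, takes a point from camera to tool coordinates, whose origin is the TCP and whose axes are the flange's). Camera axes: x right, y down, z forward; pixel columns grow to the right and rows downward; lengths in m; the calibration is good to about 2 mm. A picture is of the moment at which its call begins: read the wrist's pose just before it. There is no depth.
- bot.hand_in(): hands the job in; it is judged then, once.
The state is a dict: "time_s": time; "joint_positions": joint angles; "qvel": joint speeds; "tau": joint torques, N m; "position": TCP position; "tcp_rot": TCP orientation; "force": force on the tool from outside, world axes, zero at the start; "moment": the same for the moment, N m; "opening": opening from 0.0 (shut) to 1.0 (fully open); "grasp_force": force on a finger pad.
Only numpy, scipy, OpenCV 4.12 (cv2) and the standard library are available. Lean on these libraries where they do the work, as an engineer would, in place of code of your own. Each camera call takes 0.05 s, during which the arm holds its last target. There are 200 camera calls.

## Working session

There is one attempt and no reset: what is moved stays moved. The work goes in short steps, Python scripts to look and compute and a tool call to move; the robot and the scene stay as the last step left them, time stands still between calls to the robot, and variables do not carry over. Pictures are saved under pics/ and viewed, at most 10 in all, crops included, and the job is handed in when it is done.

Besides the shell and the picture viewer there is one more tool, called after ">>>" as name(argument=value, ...) on one line, values as JSON. send_rows: Moves the arm, as the interface text tells. Its arguments: {"type":"object","properties":{"commands":{"type":"array","items":{"type":"array","items":{"type":"number"}}}},"required":["commands"]}

```bash
mkdir -p pics; cat > h.py <<'E'
import numpy as np, cv2
from rig import read_state, optics, bot
def grab(n):
    s=read_state(); c=optics.capture(n); 
    if n=="wrist":
        T=np.eye(4);T[:3,:3]=s["tcp_rot"];T[:3,3]=s["position"]
        E=np.linalg.inv(T@np.array(c["T_tool_cam"]))
    else: E=np.array(c["extrinsics"])
    return c["image"].copy(),np.array(c["intrinsics"]),E
def ray(K,E,uv,z):
    d=E[:3,:3].T@np.linalg.inv(K)@np.array([uv[0],uv[1],1.]); o=-E[:3,:3].T@E[:3,3]
    return o+d*(z-o[2])/d[2]
def proj(K,E,p):
    q=K@(E[:3,:3]@np.array(p)+E[:3,3]); return q[:2]/q[2]
E
python3 - <<'E'
from h import *
for n in("scene","top","wrist"):
    i,K,X=grab(n); cv2.imwrite(f"pics/{n}0.png",i); np.savez(f"{n}0.npz",i=i,K=K,X=X); print(n,K[0,0],(-X[:3,:3].T@X[:3,3]).round(3),X[:3,:3].round(2).tolist())
print(read_state()["tcp_rot"],read_state()["force"],read_state()["time_s"])
E
```

```text
scene 440.2349027088178 [ 1.139 -0.808  0.975] [[0.78, 0.63, 0.02], [0.42, -0.5, -0.76], [-0.47, 0.59, -0.65]]
top 479.59932848799997 [ 0.166 -0.018  1.539] [[0.06, -1.0, 0.0], [-0.98, -0.06, -0.21], [0.21, 0.01, -0.98]]
wrist 279.1119509692142 [ 0.328 -0.535  0.385] [[0.43, -0.9, -0.0], [-0.88, -0.42, 0.24], [-0.22, -0.1, -0.97]]
[[ 9.03124630e-01  4.29378268e-01 -4.53330706e-04]
 [ 4.29378405e-01 -9.03123178e-01  1.64645766e-03]
 [ 2.97539671e-04 -1.68160688e-03 -9.99998542e-01]] [-0.18347843  0.08509661 -0.70611442] 0.15
```

View pics/top0.png

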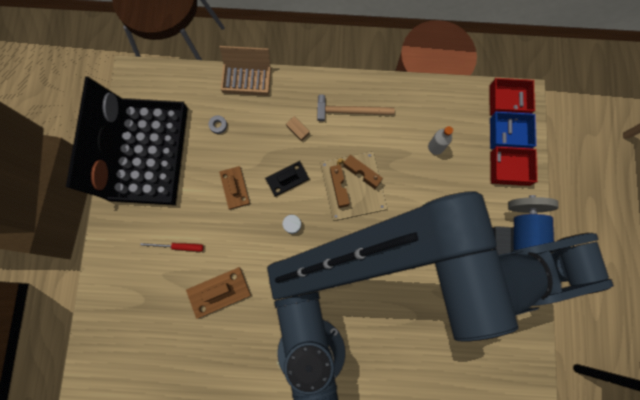

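View pics/scene0.png

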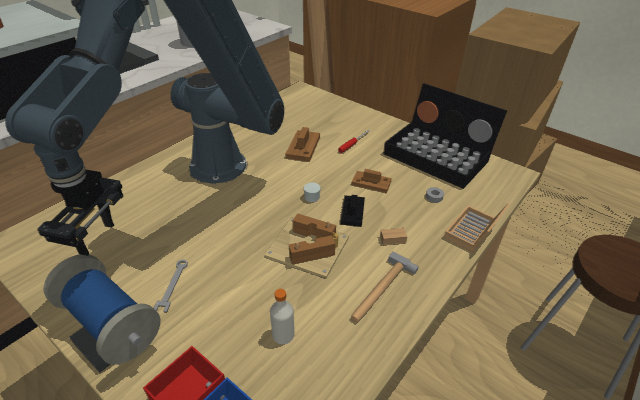

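Candidates for the cap (top view): brown plate at (235,187), larger brown plate at (218,293) and black plate at (288,178). The smaller brown one at (235,187) is the cap. The mould is at (355,185), with its leaf open, and I'll check both in a close crop.

```bash
python3 - <<'E'
from h import *
d=np.load("top0.npz");i,K,X=d["i"],d["K"],d["X"]
cv2.imwrite("pics/crop.png",cv2.resize(i[145:225,210:400],None,fx=4,fy=4,interpolation=cv2.INTER_CUBIC))
hsv=cv2.cvtColor(i,cv2.COLOR_BGR2HSV)
for p in[(235,195),(210,300),(340,190),(368,175),(350,210),(375,205),(250,220)]:print(p,hsv[p[1],p[0]])
m=cv2.inRange(hsv,(5,110,40),(14,255,200))
cs,_=cv2.findContours(m,0,2)
for c in cs:
    if cv2.contourArea(c)>150:
        r=cv2.minAreaRect(c);print(r,ray(K,X,r[0],.016).round(3),cv2.contourArea(c))
E
```

```text
(235, 195) [ 14 162  52]
(210, 300) [ 14 163  58]
(340, 190) [ 14 157 115]
(368, 175) [ 13 155 115]
(350, 210) [ 20  94 149]
(375, 205) [ 19  95 153]
(250, 220) [ 20  94 149]
((217.87933349609375, 292.5517272949219), (30.331789016723633, 58.6939811706543), 66.80140686035156) [0.162 0.3   0.016] 1644.5
((234.23532104492188, 187.44119262695312), (38.32062911987305, 20.61552619934082), 75.96376037597656) [0.499 0.282 0.016] 718.5
((339.2629089355469, 185.86190795898438), (40.21977996826172, 10.605621337890625), 78.2317123413086) [ 0.525 -0.059  0.016] 337.0
((98.5, 174.0), (28.0, 15.0), 90.0) [0.517 0.729 0.016] 345.5
((362.3871765136719, 171.4175567626953), (39.624271392822266, 12.204029083251953), 36.15818786621094) [ 0.578 -0.132  0.016] 380.5
((424.7962646484375, 45.968292236328125), (427.11273193359375, 53.30360794067383), 3.1363584995269775) [ 1.042 -0.33   0.016] 6547.5
((106.0, 15.5), (31.0, 172.0), 90.0) [1.09  0.792 0.016] 2427.0
```

View pics/crop.png

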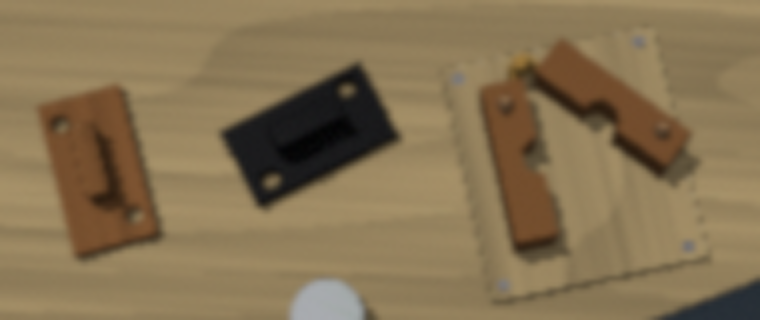

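The crop shows the cap at crop (98,172), brown with its rib running lengthwise and holes at (62,125) and (135,216). The mould's hinge is at (522,67), the fixed block is on the left with its dowel at (506,103), and the open leaf is on the right with its dowel at (661,130).

```bash
python3 - <<'E'
from h import *
d=np.load("top0.npz");i,K,X=d["i"],d["K"],d["X"]
c=lambda u,v:(210+(u+.5)/4-.5,145+(v+.5)/4-.5)
R=lambda u,v,z:ray(K,X,c(u,v),z)
h1,h2=R(62,125,.016),R(135,216,.016)
print("cap holes",h1,h2,np.linalg.norm(h1-h2),"exp .0985",(h1+h2)/2)
scr=[R(*p,.012)for p in[(457,79),(638,42),(688,246),(504,286)]]
print("screws",np.round(scr,3))
fd,ld,hg=R(506,103,.08),R(661,130,.08),R(522,67,.062)
print("dowels",fd,ld,"hinge",hg,"|fd-h|",np.linalg.norm((fd-hg)[:2]),"exp .0403 |ld-h|",np.linalg.norm((ld-hg)[:2]),"exp .1266")
a=np.array(scr);u=(a[0]+a[1]-a[2]-a[3]);print("mould yaw",np.degrees(np.arctan2(u[1],u[0])))
for n,u,v,z in[("glue",447,130,.17),("tin",291,222,.044),("offcut",298,127,.03)]:print(n,ray(K,X,(u,v),z).round(3))
E
```

```text
cap holes [0.53586341 0.31565248 0.016     ] [0.46371167 0.24903523 0.016     ] 0.09820250847179432 exp .0985 [0.49978754 0.28234385 0.016     ]
screws [[ 0.595 -0.005  0.012]
 [ 0.636 -0.153  0.012]
 [ 0.466 -0.2    0.012]
 [ 0.425 -0.052  0.012]]
dowels [ 0.55895069 -0.04477797  0.08      ] [ 0.54436904 -0.16728751  0.08      ] hinge [ 0.59427115 -0.05630946  0.062     ] |fd-h| 0.03715521702233793 exp .0403 |ld-h| 0.1216813343248111 exp .1266
mould yaw 15.602824413974584
glue [ 0.68 -0.37  0.17]
tin [0.392 0.088 0.044]
offcut [0.713 0.088 0.03 ]
```

>>> send_rows(commands=[[0, 0, 0, 0, 0, -1.4, 0], [0, 0, 0, 0, 0, -2, 0], [0, 0, 2, 14.5, -10.2, -2, 0], [0, 0, 2, 14.5, -10.2, -2, 0], [0, 0, 2, 14.5, -10.2, -2, 0], [0, 0, 2, 14.5, -10.2, -2, 0], [0, 0, 2, 14.5, -10.2, -2, 0], [0, 0, 2, 14.5, -10.2, -2, 0], [0, 0, 2, 14.5, -10.2, -2, 0], [0, 0, 2, 14.5, -10.2, -2, 0], [0, 0, 2, 14.5, -10.2, -2, 0], [0, 0, 2, 14.5, -10.2, -2, 0], [0, 0, 2, 14.5, -10.2, -2, 0], [0, 0, 2, 14.5, -10.2, -2, 0], [0, 0, 2, 14.5, -10.2, -2, 0], [0, 0, 2, 14.5, -10.2, -2, 0], [0, 0, 2, 14.5, -10.2, -1, 0], [0, 0, 2, 14.5, -10.2, -1, 0], [0, 0, 2, 14.5, -10.2, -1, 0], [0, 0, 2, 14.5, -10.2, -1, 0]])

```text
time_s: 1.82
position: [0.5297, -0.102, 0.2529]
tcp_rot: [[0.964, 0.265, -0.0], [0.265, -0.964, 0.0], [-0.0, -0.0, -1.0]]
force: [0.6, -1.0, 0.4]
opening: 0.004
grasp_force: 0.0
```

```bash
python3 - <<'E'
from h import *
i,K,X=grab("wrist"); cv2.imwrite("pics/w1.png",i); np.savez("w1.npz",i=i,K=K,X=X)
print(read_state()["position"],read_state()["tcp_rot"].round(3) if hasattr(read_state()["tcp_rot"],'round') else read_state()["tcp_rot"])
# expected pixels
for n,p in dict(fd=(.559,-.045,.082),hinge=(.5995,-.052,.062)).items():print(n,proj(K,X,p))
E
```

```text
[ 0.53009076 -0.10222857  0.25337483] [[ 0.964  0.265  0.001]
 [ 0.265 -0.964 -0.   ]
 [ 0.001  0.001 -1.   ]]
fd [276.71630541 151.70430182]
hinge [292.26542453 119.59168373]
```

View pics/w1.png

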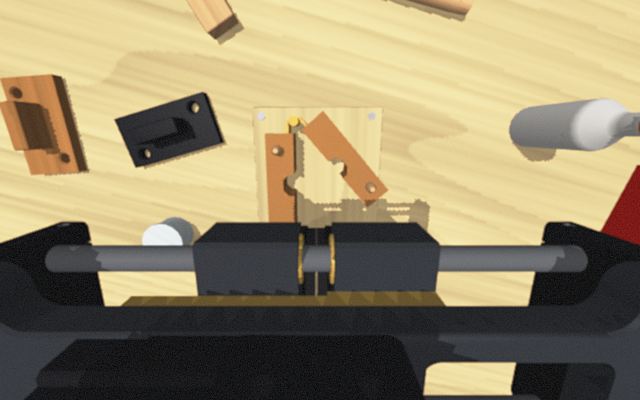

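The wrist view shows the fixed dowel near (276,151), leaf dowel (371,188), hinge (293,121) and the board's far corners (254,107) and (382,107). These agree with the top view. I'll refine from one zoomed crop.

```bash
python3 - <<'E'
from h import *
i=np.load("w1.npz")["i"]
cv2.imwrite("pics/w1c.png",cv2.resize(i[98:208,245:400],None,fx=5,fy=5,interpolation=cv2.INTER_CUBIC))
E
```

```text
(no output)
```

View pics/w1c.png

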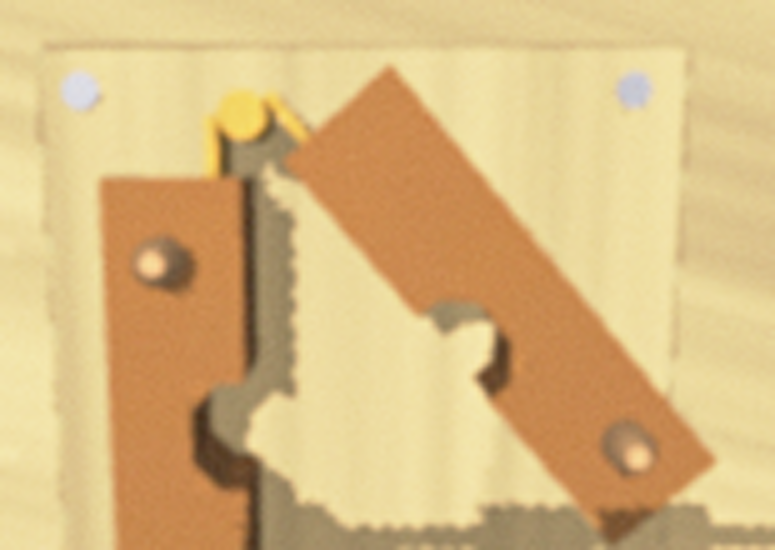

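The crop gives clean corners for the board, fixed block and leaf, with the dowel tips at crop (150,263) and (636,455).

```bash
cat >> h.py <<'E'
def fit(model,world):
    a=np.array(model)[:,:2]/1000;b=np.array(world)[:,:2];ca,cb=a.mean(0),b.mean(0)
    z=np.sum(((b-cb)@[1,1j])*np.conj((a-ca)@[1,1j]));th=np.angle(z);c,s=np.cos(th),np.sin(th);R=np.array([[c,-s],[s,c]])
    t=cb-R@ca;return th,R,t,((a@R.T+t-b)*1000)
E
python3 - <<'E'
from h import *
d=np.load("w1.npz");K,X=d["K"],d["X"]
W=lambda u,v,z:ray(K,X,(245+(u+.5)/5-.5,98+(v+.5)/5-.5),z)
M=[((100,60),(42,45,.012)),((100,-120),(686,48,.012)),((65,35),(100,180,.062)),((65,0),(246,180,.062)),((45,20),(150,263,.082)),((80,0),(243,116,.062))]
th,R,t,r=fit([m[0] for m in M],[W(*m[1]) for m in M]);print("mould",np.degrees(th),t,"res\n",r.round(1))
L=[((-15,-35),(390,65,.062)),((-15,0),(285,160,.062)),((-145,-35),(715,460,.062)),((-145,0),(612,545,.062)),((-125,-20),(636,455,.082))]
tl,Rl,ol,rl=fit([m[0] for m in L],[W(*m[1]) for m in L]);print("leaf",np.degrees(tl),tl-th,ol,"res\n",rl.round(1))
hg=R@[.08,0]+t;print("hinge from mould",hg)
S=np.array(read_state()["tcp_rot"]);P=np.array(read_state()["position"])
for a in [tl-th+.25,tl-th+.1,tl-th,.5,.4,.3,.2,.1,0]:
    A=th+a;Ra=np.array([[np.cos(A),-np.sin(A)],[np.sin(A),np.cos(A)]])
    p=hg+Ra@[-.125,-.035-.015]
    dl=S.T@(np.r_[p,.03]-P);print(round(a,2),p.round(4),"units",(dl/.03).round(2))
E
```

```text
mould 15.111794033210657 [ 0.52128804 -0.073995  ] res
 [[-0.5  1.3]
 [ 0.3 -1.5]
 [ 0.5 -0.1]
 [ 0.1  0.8]
 [-0.5 -0.8]
 [ 0.1  0.3]]
leaf 56.275741064271706 0.7184464088085598 [ 0.59922672 -0.05271083] res
 [[ 0.7  0.2]
 [-0.2  0.8]
 [-0.  -0.5]
 [-0.4  0.2]
 [-0.1 -0.7]]
hinge from mould [ 0.59852156 -0.05313874]
0.97 [ 0.6042 -0.1876] units [1.62 3.39 7.45]
0.82 [ 0.584 -0.187] units [0.98 3.19 7.45]
0.72 [ 0.5707 -0.1849] units [0.57 3.01 7.45]
0.5 [ 0.5428 -0.1757] units [-0.25  2.47  7.45]
0.4 [ 0.5309 -0.1695] units [-0.58  2.16  7.45]
0.3 [ 0.5196 -0.1622] units [-0.87  1.83  7.45]
0.2 [ 0.5091 -0.1538] units [-1.14  1.47  7.45]
0.1 [ 0.4995 -0.1443] units [-1.36  1.08  7.45]
0 [ 0.4909 -0.134 ] units [-1.55  0.67  7.45]
```

>>> send_rows(commands=[[0, 0, 0, 1.6, 3.4, 0, 0], [0, 0, 0, 1.6, 3.4, 0, 0], [0, 0, 0, 1.6, 3.4, 0, 0], [0, 0, 0, 1.6, 3.4, 2, 0], [0, 0, 0, 1.6, 3.4, 4, 0], [0, 0, 0, 1.6, 3.4, 6, 0], [0, 0, 0, 1.6, 3.4, 7.25, 0], [0, 0, 0, 1.6, 3.4, 7.25, 0], [0, 0, 0, 1.6, 3.4, 7.25, 0], [0, 0, 0, 1.3, 3.3, 7.25, 0], [0, 0, 0, 1.0, 3.2, 7.25, 0], [0, 0, 0, 0.6, 3.0, 7.25, 0], [0, 0, 0, 0.2, 2.75, 7.25, 0], [0, 0, 0, -0.25, 2.47, 7.25, 0], [0, 0, 0, -0.58, 2.16, 7.25, 0], [0, 0, 0, -0.87, 1.83, 7.25, 0], [0, 0, 0, -1.14, 1.47, 7.25, 0], [0, 0, 0, -1.36, 1.08, 7.25, 0], [0, 0, 0, -1.45, 0.9, 7.25, 0], [0, 0, 0, -1.45, 0.9, 7.25, 0]])

```text
time_s: 3.53
position: [0.4952, -0.1389, 0.0379]
tcp_rot: [[0.964, 0.266, 0.003], [0.266, -0.964, -0.002], [0.003, 0.002, -1.0]]
force: [-0.2, -0.1, 0.7]
opening: 0.007
grasp_force: 0.0
```

>>> send_rows(commands=[[0, 0, 0, 0, -0.1, 0, 0], [0, 0, 0, -0.05, -0.2, 0, 0], [0, 0, 0, -0.05, -0.3, 0, 0], [0, 0, 0, -0.05, -0.3, 0, 0]])

```text
time_s: 3.87
position: [0.4918, -0.1307, 0.0353]
tcp_rot: [[0.964, 0.266, 0.001], [0.266, -0.964, -0.001], [0.001, 0.001, -1.0]]
force: [0.8, -0.4, 0.7]
opening: 0.005
grasp_force: 0.5
```

>>> send_rows(commands=[[0, 0, 0, 0, -0.06, 0, 0], [0, 0, 0, 0, -0.12, 0, 0], [0, 0, 0, 0, -0.18, 0, 0], [0, 0, 0, 0, -0.18, 0, 0]])

```text
time_s: 4.2
position: [0.492, -0.1303, 0.0354]
tcp_rot: [[0.963, 0.27, 0.004], [0.27, -0.963, -0.008], [0.002, 0.009, -1.0]]
force: [-3.6, -17.5, 2.1]
opening: 0.006
grasp_force: 7.7
```

>>> send_rows(commands=[[0, 0, 0, 0, 0.5, 0, 0], [0, 0, 0, 0, 1, 0, 0], [0, 0, 0, 0, 1, -1.2, 0], [0, 0, 0, 0, 1, -2.4, 0], [0, 0, 0, 0, 1, -3.6, 0.5], [0, 0, 0, -0.7, -1, -5, 1], [0, 0, 0, -0.7, -1, -6.2, 1], [0, 0, 0, -0.7, -1, -7.4, 1], [0, 0, 0, -0.7, -1, -7.4, 1], [0, 0, 0, -0.7, -1, -7.4, 1], [0, 0, 0, -0.7, -1, -7.4, 1]])

```text
time_s: 5.12
position: [0.4619, -0.1022, 0.2576]
tcp_rot: [[0.964, 0.266, 0.002], [0.266, -0.964, -0.0], [0.001, 0.001, -1.0]]
force: [-1.0, 0.5, 0.4]
opening: 0.452
grasp_force: 0.0
```

```bash
python3 - <<'E'
from h import *
i,K,X=grab("wrist"); np.savez("w2.npz",i=i,K=K,X=X)
th=np.radians(15.11);R=np.array([[np.cos(th),-np.sin(th)],[np.sin(th),np.cos(th)]]);t=np.array([.5213,-.0740])
c=proj(K,X,np.r_[t,.062]).astype(int);x0,y0=c[0]-75,c[1]-60;print(x0,y0,read_state()["position"])
cv2.imwrite("pics/w2.png",cv2.resize(i[y0:y0+120,x0:x0+150],None,fx=5,fy=5,interpolation=cv2.INTER_CUBIC))
for n,m in dict(fd=(45,20,82),ld=(-45,-20,82)).items():
    uv=proj(K,X,np.r_[R@(np.array(m[:2])/1000)+t,m[2]/1000]);print(n,(uv-[x0,y0]+.5)*5-.5)
E
```

```text
232 73 [ 0.46120402 -0.1020265   0.25635269]
fd [288.31076645  99.54943764]
ld [459.0514858  494.06757926]
```

View pics/w2.png

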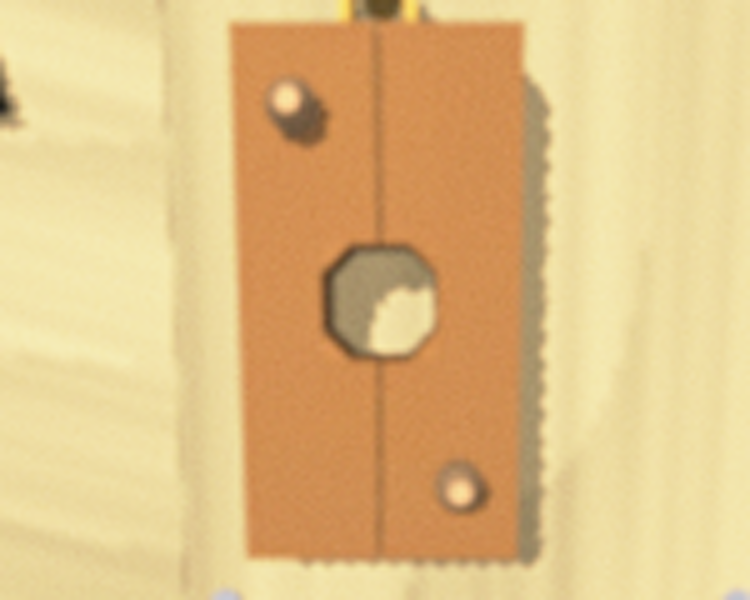

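The leaf is fully shut: the parting line at crop x≈378 is tight, and the dowel tips at (288,98) and (460,492) are within 2 crop pixels of prediction. Next is the cap.

>>> send_rows(commands=[[0, 0, -0.65, 2.2, -12.1, 0, 1], [0, 0, -0.65, 2.2, -12.1, 0, 1], [0, 0, -0.65, 2.2, -12.1, 0, 1], [0, 0, -0.65, 2.2, -12.1, 0, 1], [0, 0, -0.65, 2.2, -12.1, 0, 1], [0, 0, -0.65, 2.2, -12.1, 0, 1], [0, 0, -0.65, 2.2, -12.1, 0, 1], [0, 0, -0.65, 2.2, -12.1, 0, 1], [0, 0, -0.65, 2.2, -12.1, 0, 1], [0, 0, -0.65, 2.2, -12.1, 0, 1], [0, 0, -0.65, 2.2, -12.1, 0, 1], [0, 0, -0.65, 2.2, -12.1, 0, 1], [0, 0, -0.65, 2.2, -12.1, 0, 1], [0, 0, -0.65, 2.2, -12.1, 0, 1]])

```text
time_s: 6.33
position: [0.4288, 0.2639, 0.2564]
tcp_rot: [[0.948, 0.318, -0.002], [0.318, -0.948, -0.001], [-0.002, 0.0, -1.0]]
force: [0.3, -0.3, -0.0]
opening: 1.002
grasp_force: 0.0
```

```bash
python3 - <<'E'
from h import *
d=np.load("w2.npz");K,X=d["K"],d["X"]
W=lambda u,v,z:ray(K,X,(232+(u+.5)/5-.5,73+(v+.5)/5-.5),z)
M=[((65,35),(230,22,.062)),((65,-35),(524,22,.062)),((-65,35),(248,557,.062)),((-65,-35),(520,557,.062)),((45,20),(288,98,.082)),((-45,-20),(460,491,.082))]
th,R,t,r=fit([m[0] for m in M],[W(*m[1]) for m in M]);print("mould",np.degrees(th),t,"res\n",r.round(1))
i,K,X=grab("wrist"); np.savez("w3.npz",i=i,K=K,X=X)
c=proj(K,X,[.50,.282,.016]).astype(int);x0,y0=c[0]-75,c[1]-60;print(x0,y0,read_state()["position"])
cv2.imwrite("pics/w3.png",cv2.resize(i[y0:y0+120,x0:x0+150],None,fx=5,fy=5,interpolation=cv2.INTER_CUBIC))
E
```

```text
mould 15.643065932774128 [ 0.52178386 -0.07417688] res
 [[ 0.3 -0. ]
 [ 0.5  0.1]
 [-0.3 -0.3]
 [-0.3  0.7]
 [-0.1  0. ]
 [-0.  -0.5]]
245 66 [0.42892146 0.26395997 0.25668437]
```

View pics/w3.png

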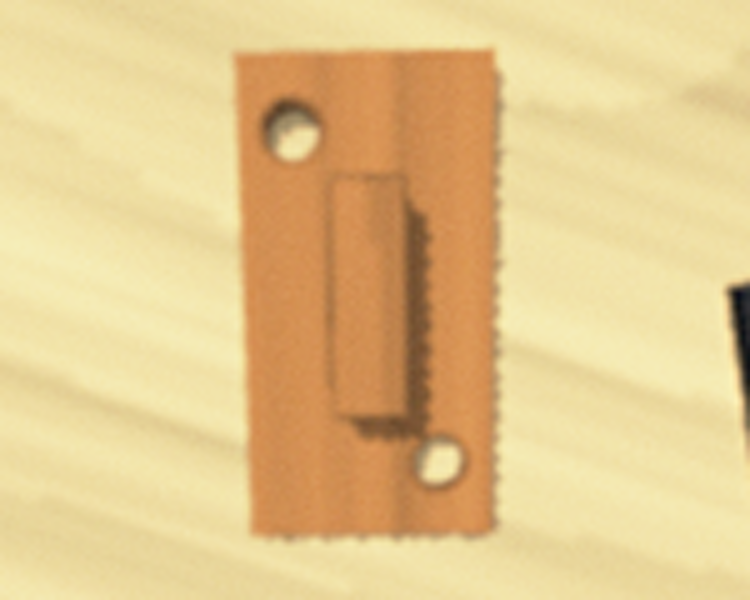

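The cap is confirmed, with its holes at crop (292,131) and (440,461) and rib top from (330,175) to (408,417).

```bash
python3 - <<'E'
from h import *
d=np.load("w3.npz");K,X=d["K"],d["X"]
W=lambda u,v,z:ray(K,X,(245+(u+.5)/5-.5,66+(v+.5)/5-.5),z)
M=[((65,35),(234,52,.016)),((65,-35),(495,49,.016)),((-65,35),(252,536,.016)),((-65,-35),(493,536,.016)),((45,20),(292,130,.016)),((-45,-20),(440,461,.016)),((30,10),(330,174,.052)),((30,-10),(405,174,.052)),((-30,10),(337,417,.052)),((-30,-10),(408,417,.052))]
th,R,t,r=fit([m[0] for m in M],[W(*m[1]) for m in M]);print("cap",np.degrees(th),t,"res\n",r.round(1))
s=read_state();S=np.array(s["tcp_rot"]);P=np.array(s["position"]);yaw=np.arctan2(S[1,0],S[0,0])
print("turn units rz",-np.degrees(th-yaw)/5,"shift",(S.T@(np.r_[t,.022]-P)/.03).round(2))
E
```

```text
cap 19.503163409972103 [0.49945689 0.28494097] res
 [[-0.  -0.1]
 [ 0.4 -0.1]
 [ 0.1  0.2]
 [ 1.2  0.6]
 [-0.2 -0.2]
 [-0.5 -0.4]
 [-0.3  0.5]
 [ 0.4 -0.7]
 [-1.   0.8]
 [-0.1 -0.6]]
turn units rz -0.19457102973931492 shift [2.46 0.08 7.82]
```

>>> send_rows(commands=[[0, 0, -0.2, 1.2, 0.08, 0, 1], [0, 0, -0.2, 2.45, 0.08, 1, 1], [0, 0, -0.2, 2.45, 0.08, 2, 1], [0, 0, -0.2, 2.45, 0.08, 3, 1], [0, 0, -0.2, 2.45, 0.08, 4, 1], [0, 0, -0.2, 2.45, 0.08, 5, 1], [0, 0, -0.2, 2.45, 0.08, 6, 1], [0, 0, -0.2, 2.45, 0.08, 7, 1], [0, 0, -0.2, 2.45, 0.08, 7.4, 1], [0, 0, -0.2, 2.45, 0.08, 7.75, 1], [0, 0, -0.2, 2.45, 0.08, 7.75, 1], [0, 0, -0.2, 2.45, 0.08, 7.75, 1]])

```text
time_s: 7.38
position: [0.4998, 0.2865, 0.0252]
tcp_rot: [[0.942, 0.336, 0.001], [0.336, -0.942, 0.0], [0.001, -0.0, -1.0]]
force: [-0.5, -0.6, 0.4]
opening: 1.0
grasp_force: 0.0
```

>>> send_rows(commands=[[0, 0, 0, 0, 0, 0, 0], [0, 0, 0, 0, 0, 0, 0], [0, 0, 0, 0, 0, 0, 0], [0, 0, 0, 0, 0, 0, 0], [0, 0, 0, 0, 0, 0, 0], [0, 0, 0, 0, 0, 0, 0], [0, 0, 0, 0, 0, 0, 0], [0, 0, 0, 0, 0, 0, 0], [0, 0, 0, 0, 0, 0, 0], [0, 0, 0, 0, 0, 0, 0], [0, 0, 0, 0, 0, 0, 0], [0, 0, 0, 0, 0, 0, 0], [0, 0, 0, 0, 0, 0, 0], [0, 0, 0, 0, 0, 0, 0], [0, 0, 0, 0, 0, 0, 0], [0, 0, 0, 0, 0, 0, 0]])

```text
time_s: 8.72
position: [0.4991, 0.2866, 0.0245]
tcp_rot: [[0.942, 0.337, -0.0], [0.337, -0.942, -0.0], [-0.0, 0.0, -1.0]]
force: [0.7, -2.3, -0.2]
opening: 0.231
grasp_force: 30.0
```

>>> send_rows(commands=[[0, 0, 0, 0, 0, -0.4, 0], [0, 0, 0, 0, 0, -1, 0], [0, 0, 0, 0, 0, -2, 0], [0, 0, 0, 0, 0, -3, 0], [0, 0, 0, 0, 0, -4, 0], [0, 0, 0, 0, 0, -5, 0], [0, 0, 0.1, -0.3, 1, -5.8, 0], [0, 0, 0.2, -0.6, 2, -5.8, 0], [0, 0, 0.3, -0.9, 3, -5.8, 0], [0, 0, 0.4, -1.2, 4, -5.8, 0], [0, 0, 0.5, -1.5, 5, -5.8, 0], [0, 0, 0.6, -1.8, 6, -5.8, 0], [0, 0, 0.7, -2.1, 7, -5.8, 0], [0, 0, 0.8, -2.4, 8, -5.8, 0], [0, 0, 0.8, -2.7, 9, -5.8, 0], [0, 0, 0.81, -3, 10, -5.8, 0], [0, 0, 0.81, -3.2, 11, -5.8, 0], [0, 0, 0.81, -3.31, 11.58, -5.8, 0], [0, 0, 0.81, -3.31, 11.58, -5.8, 0], [0, 0, 0.81, -3.31, 11.58, -5.8, 0]])

```text
time_s: 10.38
position: [0.5221, -0.0743, 0.1988]
tcp_rot: [[0.964, 0.267, -0.0], [0.267, -0.964, 0.001], [-0.0, -0.001, -1.0]]
force: [0.0, -0.3, -2.8]
opening: 0.229
grasp_force: 30.0
```

```bash
python3 - <<'E'
from h import *
i,K,X=grab("wrist"); np.savez("w4.npz",i=i,K=K,X=X); s=read_state()
cv2.imwrite("pics/w4.png",i)
S=np.array(s["tcp_rot"]);P=np.array(s["position"]);print(P,np.degrees(np.arctan2(S[1,0],S[0,0])),s["grasp_force"],s["opening"],s["force"])
# expected pixels of cap hole (45,20) and far corners, top plane
for m in((45.,20),(65,35),(65,-35)):print(m,proj(K,X,P+S@(np.array([m[0]-.8,-m[1],24.5-16])/1000)))
E
```

```text
[ 0.52170528 -0.0732964   0.1986608 ] 15.572748108030835 29.99991097021848 0.2261541044172217 [ 0.04580731  1.38454019 -2.53442284]
(45.0, 20) [282.84600989 168.8490633 ]
(65, 35) [256.79669314 135.55728205]
(65, -35) [373.60776127 135.35792703]
```

View pics/w4.png

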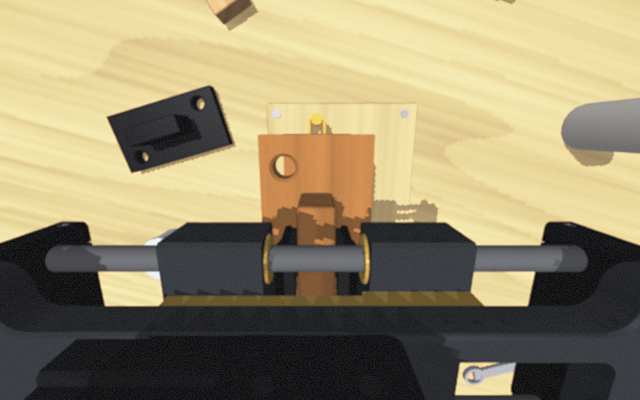

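The cap is held straight: hole at (284,166) against predicted (283,169), far edge at row 135, corners at x=259 and 375. I'll measure its offset in the hand.

```bash
python3 - <<'E'
from h import *
d=np.load("w4.npz");i,K,X=d["i"],d["K"],d["X"]
hsv=cv2.cvtColor(i,cv2.COLOR_BGR2HSV)
m=cv2.inRange(hsv,(0,130,90),(16,255,255))
sub=m[150:182,268:300];cs,_=cv2.findContours(255-sub,cv2.RETR_EXTERNAL,2);c=max(cs,key=cv2.contourArea)
e=cv2.fitEllipse(c);hole=np.array(e[0])+[268,150];print("hole",hole,e[1])
rows=range(145,185,4);l=[];r=[]
for y in rows:
    g=cv2.GaussianBlur(m[y:y+1].astype(float),(3,1),0)[0];x=np.where(m[y,240:400]>0)[0]+240;l.append(x.min()-.5);r.append(x.max()+.5)
print(l,r)
top=[np.where(m[100:200,x]>0)[0].min()+100-.5 for x in(300,330,355)];print("top",top)
s=read_state();S=np.array(s["tcp_rot"]);P=np.array(s["position"])
T=lambda u,v:(S.T@(ray(K,X,(u,v),P[2]-.0085)-P))*1000
print("hole tool",T(*hole),"exp",(45,-20));
pl,pr=np.polyfit(list(rows),l,1),np.polyfit(list(rows),r,1)
for y in(150,175):print(y,T(np.polyval(pl,y),y),T(np.polyval(pr,y),y),"exp y -35,35")
print("far",T(317,np.mean(top)),"exp 65")
E
```

```text
hole [279.93365383 165.31584358] (11.822630882263184, 19.706274032592773)
[np.float64(258.5), np.float64(258.5), np.float64(258.5), np.float64(258.5), np.float64(258.5), np.float64(259.5), np.float64(259.5), np.float64(259.5), np.float64(259.5), np.float64(259.5)] [np.float64(373.5), np.float64(373.5), np.float64(373.5), np.float64(373.5), np.float64(372.5), np.float64(373.5), np.float64(373.5), np.float64(372.5), np.float64(372.5), np.float64(372.5)]
top [np.float64(133.5), np.float64(133.5), np.float64(134.5)]
hole tool [ 46.3777587  -21.7242399    8.50079797] exp (45, -20)
150 [ 55.67316282 -34.42004957   8.51420281] [55.56438863 35.33256975  8.40350677] exp y -35,35
175 [ 40.40162668 -34.62776304   8.52563474] [40.30227216 35.60756328  8.41416526] exp y -35,35
far [65.1440268   1.08114933  8.45093776] exp 65
```

>>> send_rows(commands=[[0, 0, 0, 0, 0, 0.8, 0], [0, 0, 0, 0, 0, 1.6, 0], [0, 0, 0, 0, 0, 2.3, 0], [0, 0, 0, 0, 0, 2.8, 0], [0, 0, 0, 0, 0, 2.95, 0], [0, 0, 0, 0, 0, 3.1, 0], [0, 0, 0, 0, 0, 3.2, 0], [0, 0, 0, 0, 0, 3.3, 0], [0, 0, 0, 0, 0, 3.4, 0], [0, 0, 0, 0, 0, 3.4, 0]])

```text
time_s: 11.27
position: [0.5226, -0.0739, 0.0967]
tcp_rot: [[0.963, 0.269, 0.0], [0.269, -0.963, -0.0], [0.0, 0.0, -1.0]]
force: [-0.4, 0.2, -2.4]
opening: 0.227
grasp_force: 30.0
```

>>> send_rows(commands=[[0, 0, 0, 0, 0, 0.08, 0], [0, 0, 0, 0, 0, 0.16, 0], [0, 0, 0, 0, 0, 0.24, 0], [0, 0, 0, 0, 0, 0.3, 0], [0, 0, 0, 0, 0, 0.34, 0], [0, 0, 0, 0, 0, 0.34, 0]])

```text
time_s: 11.77
position: [0.5225, -0.0739, 0.0864]
tcp_rot: [[0.963, 0.269, -0.0], [0.269, -0.963, 0.0], [-0.0, -0.0, -1.0]]
force: [-1.3, 0.6, -0.2]
opening: 0.228
grasp_force: 30.0
```

>>> send_rows(commands=[[0, 0, 0, 0, 0, 0.03, 0], [0, 0, 0, 0, 0, 0.06, 0], [0, 0, 0, 0, 0, 0.06, 0]])

```text
time_s: 12.02
position: [0.5226, -0.0739, 0.0864]
tcp_rot: [[0.963, 0.27, 0.001], [0.27, -0.963, -0.0], [0.0, 0.0, -1.0]]
force: [-2.9, 0.9, 12.8]
opening: 0.229
grasp_force: 30.0
```

>>> send_rows(commands=[[0, 0, 0, 0, 0, 0.01, 0], [0, 0, 0, 0, 0, 0.01, 0], [0, 0, 0, 0, 0, 0.01, 0], [0, 0, 0, 0, 0, 0.01, 0], [0, 0, 0, 0, 0, 0.01, 0], [0, 0, 0, 0, 0, 0.01, 0]])

```text
time_s: 12.52
position: [0.5226, -0.0739, 0.0864]
tcp_rot: [[0.963, 0.27, 0.001], [0.27, -0.963, -0.0], [0.001, 0.001, -1.0]]
force: [-4.4, 0.9, 14.9]
opening: 0.23
grasp_force: 30.0
```

```bash
python3 - <<'E'
from h import *
s=read_state();print(s["force"],s["moment"],s["position"])
a,_,_=grab("scene");cv2.imwrite("pics/s5.png",cv2.resize(a[130:330,180:440],None,fx=3,fy=3,interpolation=cv2.INTER_CUBIC))
print(read_state()["force"])
E
```

```text
[-4.42931371  0.8646932  14.86484926] [ 0.18856055  0.70100917 -0.01828395] [ 0.52256277 -0.07388229  0.08639816]
[-4.37925644  1.39704014 14.21595011]
```

View pics/s5.png

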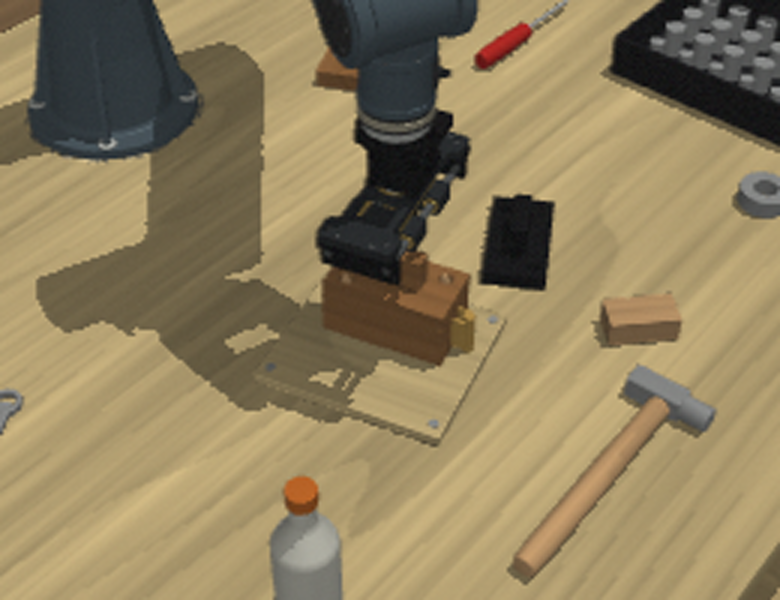

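The cap sits flat and flush on both halves, with a dowel showing through its hole at (447,278). It's being pressed at about 15 N and the bystanders haven't moved.

```bash
python3 -c "
from rig import bot;print(bot.hand_in())"
```

```text
the job is handed in; nothing more can be done
None
```

The mould's hinged half is fully shut, the cap lies flat over both dowels, and the arm is still gripping it and pressing down with about 15 N; I handed the job in at about 12.6 s.

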